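Lay out the lighting kit on its outlines for an inventory photo

TASK

Lay out the lighting kit for its inventory photo: put each of the four things (the bigger tape roll, the smaller tape roll, the battery pack and the spanner) flat on the cork tile that bears its outline, centred within the outline; the battery pack and the spanner must lie along their outlines, either way round. Leave the mug and the jar where they stand.

Things in the scene. Friction and masses are not known exactly. Their poses are not given: they have to be found in the camera images.
- tape_wide: the bigger roll of black gaffer tape on a cardboard core, lying flat (axis upright): outside diameter 64 mm, hole 38 mm, 25 mm high, about 0.12 kg. Origin: centre of its underside; z along its axis, up.
- tape_narrow: the smaller roll of black gaffer tape on a cardboard core, lying flat (axis upright): outside diameter 44 mm, hole 24 mm, 19 mm high, about 0.05 kg. Origin: centre of its underside; z along its axis, up.
- battery: a dark grey rectangular lamp battery pack with a light panel and three brass contacts on top, lying flat: 40 mm (x) by 70 mm (y) by 22 mm high, about 0.16 kg. Origin: centre of its underside; z up. Starts at any yaw up to 1.5 rad.
- spanner: a small steel double open-ended spanner lying flat, both ends alike: 112 mm long (along y), shank 12 mm wide (x), heads 24 mm wide, 8 mm thick, about 0.09 kg. Origin: centre of its underside, mid-shank; z up. Starts at any yaw up to 1.5 rad.
- outline_wide: a fixed cork tile 80 mm (x) by 130 mm (y) by 5 mm thick, flat on the desk, with an inked black line 4 mm wide in the middle of its top: a circle, 74 mm across outside and 66 mm inside (belongs to the bigger tape roll). Origin: centre of the tile's underside, below the outline's centre; z up; the top face is 5 mm above the origin. Does not move.
- outline_narrow: a fixed cork tile 80 mm (x) by 130 mm (y) by 5 mm thick, flat on the desk, with an inked black line 4 mm wide in the middle of its top: a circle, 54 mm across outside and 46 mm inside (belongs to the smaller tape roll). Origin: centre of the tile's underside, below the outline's centre; z up; the top face is 5 mm above the origin. Does not move.
- outline_battery: a fixed cork tile 80 mm (x) by 130 mm (y) by 5 mm thick, flat on the desk, with an inked black line 4 mm wide in the middle of its top: a rectangle, 50 by 80 mm outside and 42 by 72 mm inside, long side along y (belongs to the battery pack). Origin: centre of the tile's underside, below the outline's centre; z up; the top face is 5 mm above the origin. Does not move.
- outline_spanner: a fixed cork tile 80 mm (x) by 130 mm (y) by 5 mm thick, flat on the desk, with an inked black line 4 mm wide in the middle of its top: a double-ended spanner shape, 122 mm long (along y) and 34 mm wide at its ends outside (belongs to the spanner; either way round). Origin: centre of the tile's underside, below the outline's centre; z up; the top face is 5 mm above the origin. Does not move.
- mug: a white ceramic mug standing near the left edge of the white paper sheet that covers the work area, 80 mm across, 90 mm high, with a handle. Origin: centre of its underside. A bystander, to be left alone.
- jar: a closed jar with a red cap standing near the right edge of the white paper sheet that covers the work area, 68 mm across, 100 mm high. Origin: centre of its underside. A bystander, to be left alone.
Not all that is in view belongs to the job. Leave any green or red look-alike of the tape_narrow alone. Of the things shaped like the battery, the grey one is meant.

How it is judged:
By the outcome, as a careful person would: the job done as asked, in the order asked, and still so for the second after the job is handed in, with the robot touching nothing.
It also fails if it takes over 99 s, if anything falls off the work surface, if the arm or the gripper's body presses on something with over 40 N, if the wrist force passes 120 N, or if a joint passes its speed limit or range.

ROBOT

A 7-joint arm with a two-finger parallel gripper is mounted at the origin on the work surface. World frame = base frame: x ahead of the robot, y to its left, z up, the work surface at z = 0. Lengths are in m, angles in degrees, forces in N, time in s.
With the tool pointing down it reaches from about 0.35 to 0.9 m from the base axis. Payload 19.9 kg.
Tool frame: the origin (TCP) lies midway between the tips of the shut fingers; the grasp point (between the pads) lies 19 mm behind it; z points along the fingers, y is the line along which they close (so a half turn about z gives the same grasp; the last joint's range is limited). The gripper opens to 85 mm and grips with 20 to 120 N. Pads are 22 mm wide; open, the fingers measure 114 mm over their backs; the gripper's body (76 mm by 85 mm) begins 54 mm behind the grasp point. The pads swing forward as they close: fully open they stand 13 mm farther back than shut.
Start: joints at [-78.925, 23.915, -0.59, 92.452, 0.269, 63.638, -3.037], TCP at [0.145, 0.608, 0.231] pointing down, gripper open.
Joint ranges: [-161.28, 161.28], [-22.2, 115.67], [-73.04, 71.86], [3.21, 147.25], [-68.34, 248.33], [10.77, 114.83], [-161.83, 161.83]. Speed limits (degrees/s): [108.29, 108.29, 136.94, 136.94, 172.46, 172.46, 172.46].

INTERFACE

Orientations are given as [roll, pitch, yaw] about the fixed x, y, z axes, in that order (R = Rz(yaw) Ry(pitch) Rx(roll)).
In Python, from rig import robot gives the robot as it stands.
- The arm moves only by the tool send_rows, never from a script. Its argument "targets" is a list of rows, each a list of 7 numbers: the shift along the tool's x, y, z in m, then the turn, a rotation vector about the tool's x, y, z in rad, then the finger opening in m, from 0 to 0.0854. A call has 1 to 12 rows; each row is the pose to reach, as a shift and turn from the pose commanded when the call began, along the tool's axes at that moment; what a row does not reach only later rows make up. A row lasts 1/8 s, in which the tool goes at most 62.5 mm and 10.7 degrees, less where a joint would pass 70% of its speed; a pose out of reach is approached as far as the arm can. A call with a gripper value outside its range is refused whole. The fingers move at their own pace and stop on an object; the grip force is fixed at half the most. Time passes only in rows, so rows that repeat a pose let the fingers close. It gives the time, the measured TCP pose, the force, the opening and the grip force at its end, in the units of the state.
- robot.get_obs(): the state, without advancing time (a new reading comes with each control period).
- robot.get_image(name): name is "scene" or "top" or "wrist"; returns a dict with "frame" (384x512x3 uint8, blue, green, red), "mtx" (3x3 intrinsics, pixels), "k1" (the pictures are not rectified: a ray, as slopes to the right and down, at radius r is drawn at 1 + k1 r^2 times it, then the intrinsics apply), "view" (4x4, takes a point from world to camera coordinates); the wrist camera has in their place "mount" (4x4, takes a point from camera to tool coordinates, whose origin is the TCP and whose axes are the flange's). Camera axes: x right, y down, z forward; pixel columns grow to the right and rows downward; lengths in m; the calibration is good to about 2 mm. A picture is of the moment at which its call begins: read the wrist's pose just before it. There is no depth.
- robot.job_done(): hands the job in; it is judged then, once.
The state is a dict: "clock": time; "q": joint angles; "dq": joint speeds; "tau": joint torques, N m; "tcp_pos": TCP position; "eef_rot": TCP orientation; "ft_force": force on the tool from outside, world axes, zero at the start; "ft_torque": the same for the moment, N m; "opening": finger opening in m; "grasp_force": force on a finger pad.
Only numpy, scipy, OpenCV 4.12 (cv2) and the standard library are available. Lean on these libraries where they do the work, as an engineer would, in place of code of your own. Each camera call takes 0.05 s, during which the arm holds its last target. There are 200 camera calls.

## Working session

There is one attempt and no reset: what is moved stays moved. The work goes in short steps, Python scripts to look and compute and a tool call to move; the robot and the scene stay as the last step left them, time stands still between calls to the robot, and variables do not carry over. Pictures are saved under pics/ and viewed, at most 14 in all, crops included, and the job is handed in when it is done.

Besides the shell and the picture viewer there is one more tool, called after "Request:" as a command line: name --pt "numbers of a row" for each row, then --argument value for the rest. send_rows: Moves the arm, as the interface text tells. Its arguments: {"type":"object","properties":{"targets":{"type":"array"}},"required":["targets"]}

```bash
mkdir -p pics; ls; cat > h.py <<'E'
import numpy as np, cv2
from rig import robot
def pix2w(im,uv,z):
    K=np.array(im["mtx"]);V=np.array(im["view"]);k=im["k1"]
    uv=np.atleast_2d(np.array(uv,float))
    p=cv2.undistortPoints(uv[:,None],K,np.array([k,0,0,0,0.]))[:,0]
    d=np.c_[p,np.ones(len(p))]@V[:3,:3]; c=-V[:3,:3].T@V[:3,3]
    return c+d*((z-c[2])/d[:,2])[:,None]
def w2pix(im,P):
    V=np.array(im["view"])
    return cv2.projectPoints(np.atleast_2d(np.array(P,float)),cv2.Rodrigues(V[:3,:3])[0],V[:3,3],np.array(im["mtx"]),np.array([im["k1"],0,0,0,0.]))[0][:,0]
def rect(im,z,x0,x1,y0,y1,s=1000):
    # metric top-view: col grows with -y, row grows with -x ; s px per m
    xs=x1-(np.arange(int((x1-x0)*s))+.5)/s; ys=y1-(np.arange(int((y1-y0)*s))+.5)/s
    X,Y=np.meshgrid(xs,ys,indexing='ij')
    uv=w2pix(im,np.c_[X.ravel(),Y.ravel(),np.full(X.size,z)]).reshape(X.shape+(2,)).astype(np.float32)
    return cv2.remap(im["frame"],uv[...,0],uv[...,1],cv2.INTER_LINEAR)
def wrist():
    o=robot.get_obs(); im=robot.get_image("wrist")
    from scipy.spatial.transform import Rotation as R
    T=np.eye(4);T[:3,:3]=R.from_euler('xyz',o["eef_rot"],degrees=True).as_matrix();T[:3,3]=o["tcp_pos"]
    im["view"]=np.linalg.inv(T@np.array(im["mount"])); return im
E
python3 - <<'E'
from h import *
o=robot.get_obs();print(o)
for n in("top","scene"):
    im=robot.get_image(n);cv2.imwrite(f"pics/{n}.png",im["frame"]);V=np.array(im["view"]);print(n,im["mtx"],im["k1"],-V[:3,:3].T@V[:3,3])
    print(w2pix(im,[[.4,0,0],[.6,0,0],[.6,.2,0]]))
im=wrist();print(im["mount"])
E
```

```text
pics
{'clock': 0.0, 'q': array([-78.92578816,  23.94849515,  -0.59060654,  92.48669916,
         0.27086655,  63.63698115,  -3.0366536 ]), 'dq': array([ 0.02160868,  0.02087955,  0.03839761,  0.02870845, -0.01492564,
       -0.10407094, -0.00951465]), 'tau': array([-6.54464675e-04, -8.64476466e+01,  6.78783953e-01, -4.34897912e+01,
        1.91692746e-02,  7.46908685e-03, -1.64901616e-05]), 'tcp_pos': array([0.145327  , 0.60750633, 0.23064666]), 'eef_rot': array([-1.79929452e+02,  6.56089913e-03,  1.66549482e+02]), 'ft_force': array([ 0.18673869,  0.23869956, -0.22934233]), 'ft_torque': array([-0.00171757,  0.03713925, -0.00905161]), 'grasp_force': 0.0, 'opening': 0.08560115648123454}
top [[354.97606926   0.         255.31651818]
 [  0.         354.97606926 192.16402979]
 [  0.           0.           1.        ]] -0.06446717375119251 [ 0.38117849 -0.00837067  1.35423216]
[[256.52193124 218.4424824 ]
 [257.6634576  166.4470785 ]
 [205.95086983 165.41469284]]
scene [[461.3143495    0.         258.31019576]
 [  0.         461.3143495  192.16544748]
 [  0.           0.           1.        ]] -0.01504998537160724 [1.18820664 0.66349541 1.07854888]
[[280.99427401 189.41921972]
 [237.26576018 224.95034262]
 [287.65332975 262.15073847]]
[[ 8.71563069e-04 -9.57959299e-01 -2.86902810e-01  7.38700841e-02]
 [ 9.99999371e-01  1.03741143e-03 -4.26051627e-04 -6.67764696e-04]
 [ 7.05776374e-04 -2.86902258e-01  9.57959600e-01 -1.42698376e-01]
 [ 0.00000000e+00  0.00000000e+00  0.00000000e+00  1.00000000e+00]]
```

```bash
python3 -c "
import cv2
im=cv2.imread('pics/top.png');cv2.imwrite('pics/top2.png',cv2.resize(im,(800,600),interpolation=cv2.INTER_CUBIC))"
```

```text
(no output)
```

View pics/top2.png

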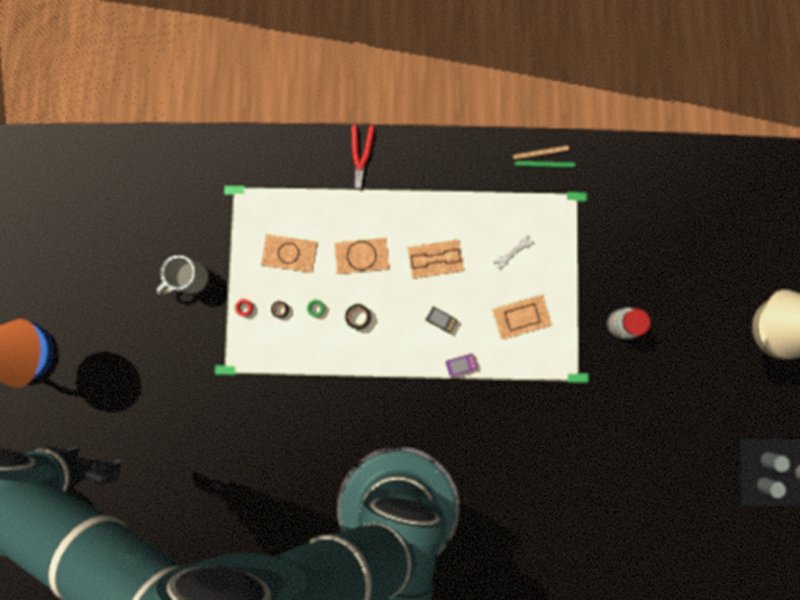

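View pics/scene.png

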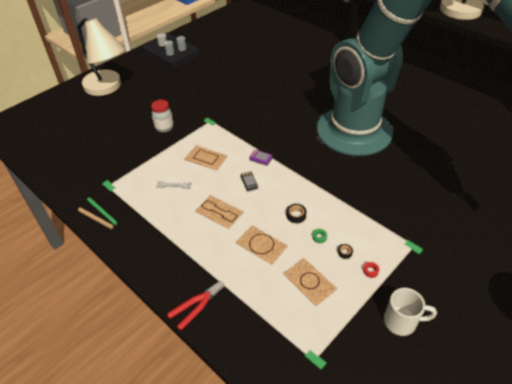

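Top view (800 px scale): narrow outline (288,253), wide outline (361,256), spanner outline (436,258), battery outline (522,317), narrow roll (281,310), wide roll (358,317), grey battery (443,320), spanner (514,252). Decoys are the red (245,308) and green (316,309) rings and the purple pack (461,365).

```bash
python3 - <<'E'
from h import *
im=robot.get_image("top")
def P(n,uv,z): print(n,pix2w(im,np.array(uv)*.64,z).round(3).tolist())
x0,x1,y0,y1,s=.2,.62,-.4,.42,1000
def seg(n,f,z,amin):
    r=rect(im,z,x0,x1,y0,y1,s); h=cv2.cvtColor(r,cv2.COLOR_BGR2HSV).astype(int)
    m=f(h).astype(np.uint8)*255
    m=cv2.morphologyEx(m,cv2.MORPH_CLOSE,np.ones((9,9)))
    c,_=cv2.findContours(m,cv2.RETR_EXTERNAL,cv2.CHAIN_APPROX_NONE)
    for k in c:
        if amin<cv2.contourArea(k)<14000:
            (u,v),(w,hh),a=cv2.minAreaRect(k)
            b=cv2.boxPoints(((u,v),(w,hh),a)); e=max((b[1]-b[0],b[2]-b[1]),key=np.linalg.norm)
            yaw=np.degrees(np.arctan2(-e[0],-e[1])) # world dir of long side angle from x
            yaw=(yaw-90+90)%180-90 # y-axis yaw
            print(n,'xy',round(x1-v/s,4),round(y1-u/s,4),'size',round(w),round(hh),'yaw',round(yaw,1),'hue',h[int(v),int(u)])
seg('cork',lambda h:(h[...,1]>70)&(h[...,0]<25)&(h[...,2]>90),.005,3000)
seg('dark',lambda h:(h[...,2]<140)&(h[...,1]<90),.02,300)
r=rect(im,.01,.25,.6,-.36,.4,1000);cv2.imwrite("pics/r.png",r)
E
```

```text
cork xy 0.467 -0.2925 size 80 130 yaw 17.1 hue [ 14 130 226]
cork xy 0.5985 -0.0806 size 66 130 yaw 9.7 hue [ 14 126 146]
cork xy 0.592 0.102 size 56 134 yaw 0.0 hue [ 14 126 230]
cork xy 0.593 0.2845 size 54 135 yaw 0.0 hue [ 14 129 209]
dark xy 0.4537 -0.0969 size 73 37 yaw -27.9 hue [ 16  22 151]
dark xy 0.4573 0.1048 size 66 59 yaw -36.0 hue [ 27  35 224]
dark xy 0.4708 0.2942 size 47 39 yaw -24.0 hue [ 21  43 183]
```

View pics/r.png

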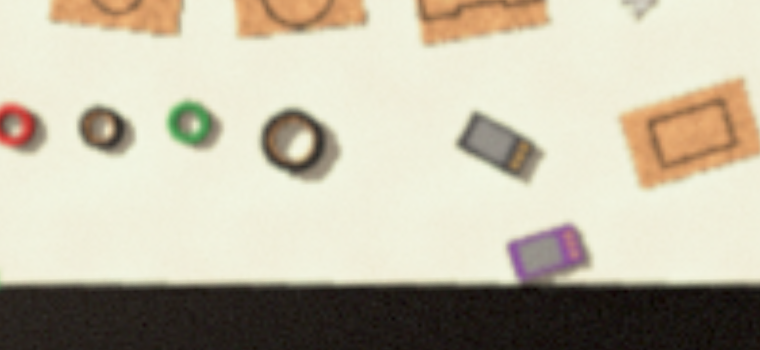

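```bash
cat >> h.py <<'E'
def seg(im,n,f,z,amin,amax,win,s=1000,close=9):
    x0,x1,y0,y1=win
    r=rect(im,z,x0,x1,y0,y1,s); h=cv2.cvtColor(r,cv2.COLOR_BGR2HSV).astype(int)
    m=f(h).astype(np.uint8)*255
    m=cv2.morphologyEx(m,cv2.MORPH_CLOSE,np.ones((close,close)))
    c,_=cv2.findContours(m,cv2.RETR_EXTERNAL,cv2.CHAIN_APPROX_NONE)
    for k in c:
        if amin<cv2.contourArea(k)/s/s*1e6<amax:
            (u,v),(w,hh),a=cv2.minAreaRect(k)
            b=cv2.boxPoints(((u,v),(w,hh),a)); e=max((b[1]-b[0],b[2]-b[1]),key=np.linalg.norm)
            yaw=np.degrees(np.arctan2(-e[0],-e[1]))%180-90
            print(n,'xy',round(x1-v/s,4),round(y1-u/s,4),'size',round(w/s*1e3,1),round(hh/s*1e3,1),'yaw',round(yaw,1),'ctr',(u,v))
    return r
E
python3 - <<'E'
from h import *
im=robot.get_image("top");W=(.3,.7,-.4,.4)
seg(im,'cork',lambda h:(h[...,1]>70)&(h[...,0]<25)&(h[...,2]>90),.005,3000,14000,W)
seg(im,'dark',lambda h:(h[...,2]<90)&(h[...,1]<120),.022,200,9000,W)
r=rect(im,.008,.5,.68,-.4,.0,1500);cv2.imwrite("pics/r2.png",r)
for n in("top",): pass
s=seg(im,'span',lambda h:(h[...,2]<205),.008,200,9000,(.53,.7,-.35,-.19))
# current TCP & arm
print(robot.get_obs()["q"].round(1))
E
```

```text
cork xy 0.4671 -0.2924 size 80.2 130.4 yaw 17.1 ctr (692.432373046875, 232.9053955078125)
cork xy 0.6061 -0.0792 size 81.1 129.8 yaw 9.8 ctr (479.2240905761719, 93.90782165527344)
cork xy 0.6099 0.103 size 81.1 130.4 yaw 6.7 ctr (297.01971435546875, 90.12132263183594)
cork xy 0.6123 0.2832 size 131.5 80.7 yaw -7.4 ctr (116.77336120605469, 87.74840545654297)
dark xy 0.4504 0.0996 size 39.7 57.3 yaw 35.0 ctr (300.3993225097656, 249.5704803466797)
span xy 0.6243 -0.2718 size 25.6 110.4 yaw 39.1 ctr (81.75529479980469, 75.69882202148438)
[-78.9  23.9  -0.6  92.5   0.3  63.6  -3. ]
```

View pics/r2.png

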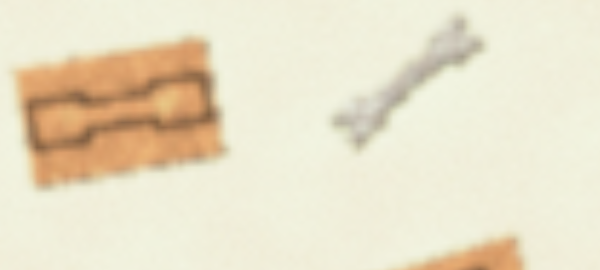

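```bash
cat >> h.py <<'E'
from scipy.spatial.transform import Rotation as Ro
def go(x,y,z,yaw):
    o=robot.get_obs(); R=Ro.from_euler('xyz',o["eef_rot"],degrees=True)
    G=Ro.from_euler('xyz',[180,0,yaw],degrees=True)
    d=R.inv().apply(np.array([x,y,z])-o["tcp_pos"]); print('row',d.round(4).tolist(),(R.inv()*G).as_rotvec().round(4).tolist(),'at',np.round(o["tcp_pos"],4),np.round(o["eef_rot"],2),'F',np.round(o["ft_force"],1),'op',round(o["opening"],4),round(o["grasp_force"],1),'t',round(o["clock"],2))
E
python3 -c "
from h import *
go(.461,.107,.15,90)"
```

```text
row [-0.4235, -0.4135, 0.0812] [-0.0005, 0.0004, 1.336] at [0.1454 0.6077 0.231 ] [-179.96    0.    166.55] F [-0.6  0.2  0.2] op 0.0854 0.0 t 0.25
```

Request:
send_rows --pt "-0.4235 -0.4135 0.081 0 0 1.336 0.085" --pt "-0.4235 -0.4135 0.081 0 0 1.336 0.085" --pt "-0.4235 -0.4135 0.081 0 0 1.336 0.085" --pt "-0.4235 -0.4135 0.081 0 0 1.336 0.085" --pt "-0.4235 -0.4135 0.081 0 0 1.336 0.085" --pt "-0.4235 -0.4135 0.081 0 0 1.336 0.085" --pt "-0.4235 -0.4135 0.081 0 0 1.336 0.085" --pt "-0.4235 -0.4135 0.081 0 0 1.336 0.085" --pt "-0.4235 -0.4135 0.081 0 0 1.336 0.085" --pt "-0.4235 -0.4135 0.081 0 0 1.336 0.085" --pt "-0.4235 -0.4135 0.081 0 0 1.336 0.085" --pt "-0.4235 -0.4135 0.081 0 0 1.336 0.085"

```text
clock: 1.75
tcp_pos: [0.4608, 0.1077, 0.1503]
eef_rot: [-180.0, -0.0, 90.0]
ft_force: [0.3, 0.1, -0.8]
opening: 0.0849
grasp_force: 0.0
```

```bash
python3 - <<'E'
from h import *
go(.461,.107,.15,90)
im=wrist()
r=rect(im,.025,.36,.66,.0,.22,2000);cv2.imwrite("pics/w1.png",r)
W=(.40,.54,.04,.18)
seg(im,'ring',lambda h:(h[...,2]<75),.025,300,9000,W,2000)
seg(im,'cork',lambda h:(h[...,1]>70)&(h[...,0]<25)&(h[...,2]>90),.005,3000,14000,(.4,.68,0,.22),2000)
E
```

```text
row [-0.0007, 0.0002, 0.0003] [-0.0003, -0.0001, 0.0004] at [0.4608 0.1077 0.1503] [-1.7998e+02 -1.0000e-02  9.0020e+01] F [ 0.3  0.1 -0.8] op 0.0849 0.0 t 1.75
ring xy 0.4557 0.1088 size 61.7 63.4 yaw 18.4 ctr (142.35000610351562, 168.5500030517578)
cork xy 0.6067 0.1032 size 81.7 131.0 yaw 6.8 ctr (233.63186645507812, 146.5128173828125)
```

View pics/w1.png

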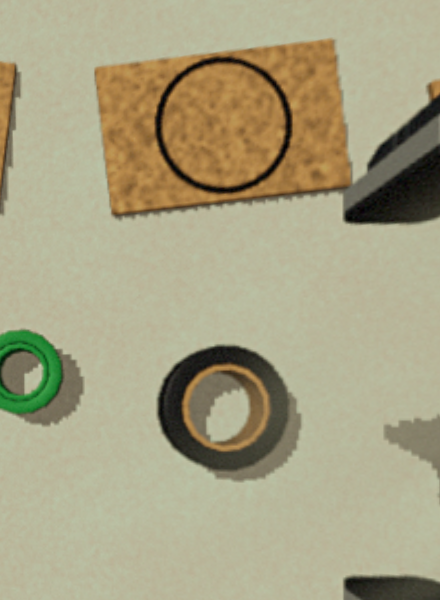

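The wrist view shows the wide roll at (223,408) → (0.456, 0.109). The circle on its tile is at (224,125) and agrees with the tile fit (0.607, 0.103).

Request:
send_rows --pt "0.001 -0.005 0.09 0 0 0 0.085" --pt "0.001 -0.005 0.13 0 0 0 0.085" --pt "0.001 -0.005 0.146 0 0 0 0.085" --pt "0.001 -0.005 0.146 0 0 0 0.085" --pt "0.001 -0.005 0.146 0 0 0 0.085" --pt "0.001 -0.005 0.146 0 0 0 0.055" --pt "0.001 -0.005 0.146 0 0 0 0.055" --pt "0.001 -0.005 0.146 0 0 0 0.055" --pt "0.001 -0.005 0.146 0 0 0 0.055" --pt "0.001 -0.005 0.146 0 0 0 0.055"

```text
clock: 3.05
tcp_pos: [0.4568, 0.1087, 0.006]
eef_rot: [179.9, -0.1, 90.0]
ft_force: [-6.8, -1.1, 31.9]
opening: 0.0617
grasp_force: 57.4
```

```bash
python3 -c "
from h import *
go(.6067,.1032,.05,90)"
```

```text
row [-0.0055, 0.15, -0.0438] [0.0017, -0.0015, 0.0006] at [0.4568 0.1087 0.006 ] [ 1.7991e+02 -9.0000e-02  9.0040e+01] F [-6.8 -1.1 31.9] op 0.0617 57.4 t 3.05
```

Request:
send_rows --pt "0 0 -0.05 0 0 0 0.055" --pt "0 0.0 -0.05 0 0 0 0.055" --pt "-0.0055 0.06 -0.05 0 0 0 0.055" --pt "-0.0055 0.11 -0.05 0 0 0 0.055" --pt "-0.0055 0.1505 -0.05 0 0 0 0.055" --pt "-0.0055 0.1505 -0.05 0 0 0 0.055" --pt "-0.0055 0.1505 -0.05 0 0 0 0.055" --pt "-0.0055 0.1505 -0.05 0 0 0 0.055"

```text
clock: 4.05
tcp_pos: [0.6057, 0.1029, 0.0543]
eef_rot: [-180.0, -0.0, 90.0]
ft_force: [0.6, -0.4, -1.2]
opening: 0.0619
grasp_force: 68.0
```

```bash
python3 - <<'E'
from h import *
go(.6067,.1032,.0115,90)
im=wrist();cv2.imwrite("pics/w2.png",im["frame"])
E
```

```text
row [0.0003, 0.001, 0.0428] [-0.0006, -0.0002, 0.0003] at [0.6057 0.1029 0.0543] [-1.7996e+02 -1.0000e-02  9.0020e+01] F [ 0.6 -0.4 -1.2] op 0.0619 68.0 t 4.05
```

View pics/w2.png

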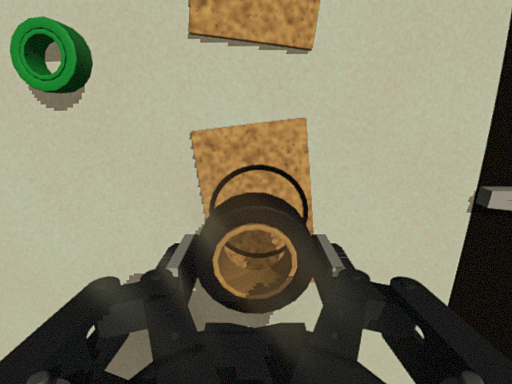

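The roll is held level between the fingers (256,255), above the inked circle (259,210). I'll lower and release.

Request:
send_rows --pt "0.0003 0.001 0.035 0 0 0 0.055" --pt "0.0003 0.001 0.0425 0 0 0 0.055" --pt "0.0003 0.001 0.0425 0 0 0 0.055"

```text
clock: 4.47
tcp_pos: [0.6072, 0.103, 0.0122]
eef_rot: [-180.0, -0.0, 90.0]
ft_force: [-0.5, 0.3, -1.8]
opening: 0.0611
grasp_force: 67.7
```

Request:
send_rows --pt "0 0 0.0015 0 0 0 0.055" --pt "0 0 0.0015 0 0 0 0.055" --pt "0 0 0.0015 0 0 0 0.085" --pt "0 0 0.0015 0 0 0 0.085" --pt "0 0 0.0015 0 0 0 0.085" --pt "0 0 -0.05 0 0 0 0.085" --pt "0 0 -0.1 0 0 0 0.085" --pt "0 0 -0.14 0 0 0 0.085" --pt "0 0 -0.14 0 0 0 0.085"

```text
clock: 5.6
tcp_pos: [0.609, 0.1031, 0.1549]
eef_rot: [179.7, -0.1, 90.0]
ft_force: [-0.6, -0.5, -0.3]
opening: 0.0846
grasp_force: 0.0
```

```bash
python3 - <<'E'
from h import *
go(.471,.298,.15,90)
im=wrist()
seg(im,'ring',lambda h:(h[...,2]<75),.030,1500,9000,(.54,.68,.03,.17),2000)
seg(im,'cork',lambda h:(h[...,1]>70)&(h[...,0]<25)&(h[...,2]>90),.005,3000,14000,(.5,.7,.02,.2),2000)
r=rect(im,.005,.54,.68,.03,.17,3000);cv2.imwrite("pics/w3.png",r)
E
```

```text
row [0.1949, -0.1381, 0.0045] [0.0047, -0.0014, -0.0] at [0.609  0.1031 0.1549] [ 1.7973e+02 -8.0000e-02  9.0000e+01] F [-0.6 -0.5 -0.3] op 0.0846 0.0 t 5.6
ring xy 0.6067 0.1064 size 71.9 66.2 yaw -18.4 ctr (127.29998779296875, 146.60000610351562)
cork xy 0.6072 0.1029 size 80.9 130.8 yaw 6.8 ctr (194.25421142578125, 185.566650390625)
```

View pics/w3.png

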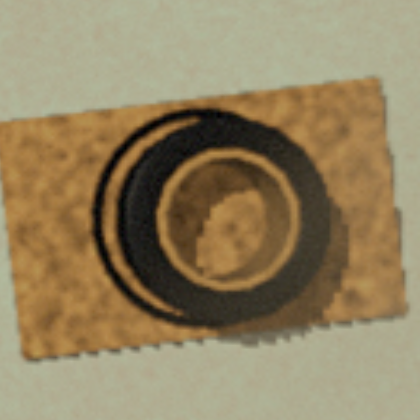

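The roll sits on its circle but about 2 mm toward −y; my first fix was biased by the visible side wall. I'll regrip it and shift 2 mm.

```bash
python3 -c "
from h import *
robot.get_image('top');robot.get_image('top')
go(.607,.1029,.0115,90)"
```

```text
row [-0.0001, 0.0, 0.1395] [-0.001, 0.0003, 0.0002] at [0.6071 0.103  0.151 ] [-1.7994e+02  2.0000e-02  9.0010e+01] F [-0.2  0.6  0.5] op 0.0851 0.0 t 5.75
```

Request:
send_rows --pt "0 0 0.06 0 0 0 0.085" --pt "0 0 0.11 0 0 0 0.085" --pt "0 0 0.138 0 0 0 0.085" --pt "0 0 0.138 0 0 0 0.085" --pt "0 0 0.138 0 0 0 0.055" --pt "0 0 0.138 0 0 0 0.055" --pt "0 0 0.138 0 0 0 0.055" --pt "0.002 0 0.135 0 0 0 0.055" --pt "0.002 0 0.135 0 0 0 0.055" --pt "0.002 0 0.138 0 0 0 0.055" --pt "0.002 0 0.138 0 0 0 0.055"

```text
clock: 7.12
tcp_pos: [0.6081, 0.1052, 0.0156]
eef_rot: [179.9, -0.1, 90.0]
ft_force: [-12.4, 0.3, 32.6]
opening: 0.0609
grasp_force: 68.6
```

Request:
send_rows --pt "0 0 0.0 0 0 0 0.085" --pt "0 0 0.0 0 0 0 0.085" --pt "0 0 0.0 0 0 0 0.085" --pt "0 0 -0.06 0 0 0 0.085" --pt "0 0 -0.11 0 0 0 0.085" --pt "0 0 -0.138 0 0 0 0.085" --pt "0 0 -0.138 0 0 0 0.085" --pt "0 0 -0.138 0 0 0 0.085"

```text
clock: 8.12
tcp_pos: [0.6072, 0.105, 0.151]
eef_rot: [-179.9, 0.0, 90.0]
ft_force: [-0.2, 0.4, -0.8]
opening: 0.085
grasp_force: 0.0
```

```bash
python3 - <<'E'
from h import *
im=wrist()
r5=rect(im,.005,.54,.68,.03,.17,3000);r30=rect(im,.030,.54,.68,.03,.17,3000)
cv2.imwrite("pics/w4.png",np.hstack([cv2.resize(r5,(400,400)),cv2.resize(r30,(400,400))]))
go(.471,.298,.15,90)
E
```

```text
row [0.1931, -0.136, 0.0008] [-0.0015, 0.0005, 0.0001] at [0.607  0.1049 0.1507] [-1.7991e+02  3.0000e-02  9.0010e+01] F [-0.4  0.5 -0.4] op 0.0848 0.0 t 8.18
```

View pics/w4.png

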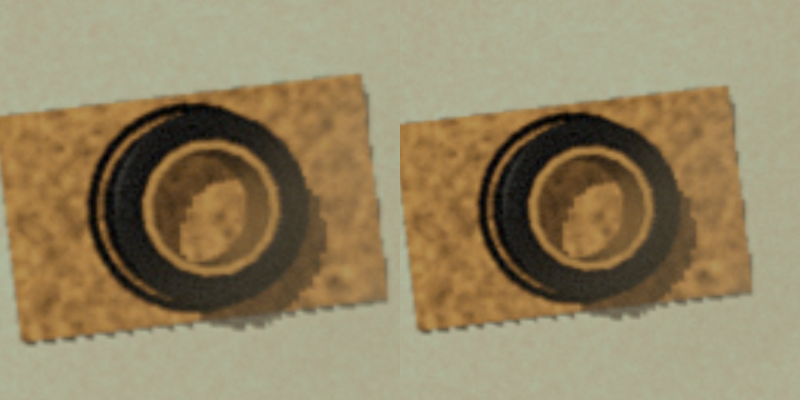

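The wide roll's centre is now at (590,207) → (0.6075, 0.1035), against its tile at (0.607, 0.103). On to the narrow roll.

Request:
send_rows --pt "0.193 -0.136 0.001 0 0 0 0.085" --pt "0.193 -0.136 0.001 0 0 0 0.085" --pt "0.193 -0.136 0.001 0 0 0 0.085" --pt "0.193 -0.136 0.001 0 0 0 0.085" --pt "0.193 -0.136 0.001 0 0 0 0.085" --pt "0.193 -0.136 0.001 0 0 0 0.085" --pt "0.193 -0.136 0.001 0 0 0 0.085"

```text
clock: 9.05
tcp_pos: [0.4722, 0.2967, 0.1504]
eef_rot: [-180.0, 0.0, 89.9]
ft_force: [0.3, 0.8, -0.7]
opening: 0.085
grasp_force: 0.0
```

```bash
cat >> h.py <<'E'
CORK=lambda h:(h[...,1]>70)&(h[...,0]<25)&(h[...,2]>90)
def core(im,z,win,s=3000):
    x0,x1,y0,y1=win;r=rect(im,z,*win,s);h=cv2.cvtColor(r,cv2.COLOR_BGR2HSV).astype(int)
    m=((h[...,1]>75)&(h[...,0]>5)&(h[...,0]<25)).astype(np.uint8)
    m=cv2.morphologyEx(m,cv2.MORPH_OPEN,np.ones((3,3)))
    (u,v),R=cv2.minEnclosingCircle(cv2.findNonZero(m)); print('core',round(x1-v/s,4),round(y1-u/s,4),'R',round(R/s*1e3,1)); return r
E
python3 - <<'E'
from h import *
im=wrist()
r=core(im,.019,(.435,.505,.262,.332));cv2.imwrite("pics/w5.png",cv2.resize(r,(400,400)))
seg(im,'cork',CORK,.005,3000,14000,(.53,.7,.2,.38),2000)
go(.612,.283,.15,90)
E
```

```text
core 0.47 0.2991 R 16.3
cork xy 0.6093 0.2838 size 131.0 81.7 yaw -7.3 ctr (192.37515258789062, 181.40017700195312)
row [-0.0135, 0.1398, 0.0005] [-0.0001, 0.0007, -0.0019] at [0.4722 0.2968 0.1505] [-1.800e+02  4.000e-02  8.989e+01] F [-0.  -0.4  0.4] op 0.085 0.0 t 9.1
```

View pics/w5.png

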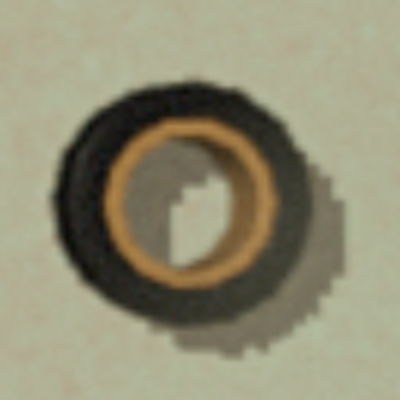

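Narrow roll's core centre is at (190,203) → (0.4695, 0.2987).

Request:
send_rows --pt "0.001 -0.0015 0.08 0 0 0 0.085" --pt "0.001 -0.0015 0.125 0 0 0 0.075" --pt "0.001 -0.0015 0.144 0 0 0 0.065" --pt "0.001 -0.0015 0.144 0 0 0 0.065" --pt "0.001 -0.0015 0.144 0 0 0 0.065" --pt "0.001 -0.0015 0.144 0 0 0 0.035" --pt "0.001 -0.0015 0.144 0 0 0 0.035" --pt "0.001 -0.0015 0.144 0 0 0 0.035" --pt "0.001 -0.0015 0.144 0 0 0 0.035"

```text
clock: 10.22
tcp_pos: [0.4709, 0.2997, 0.0089]
eef_rot: [179.9, -0.1, 90.0]
ft_force: [-5.6, -1.9, 22.6]
opening: 0.0408
grasp_force: 57.6
```

```bash
python3 -c "
from h import *
go(.6093,.2838,.012,90)"
```

```text
row [-0.0158, 0.1384, -0.0029] [0.0017, -0.002, -0.0002] at [0.4709 0.2997 0.0089] [ 1.799e+02 -1.100e-01  8.999e+01] F [-5.6 -1.9 22.6] op 0.0408 57.6 t 10.22
```

Request:
send_rows --pt "0 0 -0.05 0 0 0 0.035" --pt "0 0 -0.05 0 0 0 0.035" --pt "-0.015 0.06 -0.05 0 0 0 0.035" --pt "-0.015 0.11 -0.05 0 0 0 0.035" --pt "-0.015 0.14 -0.05 0 0 0 0.035" --pt "-0.015 0.14 -0.05 0 0 0 0.035" --pt "-0.015 0.14 -0.05 0 0 0 0.035" --pt "-0.015 0.14 -0.02 0 0 0 0.035" --pt "-0.015 0.14 -0.0065 0 0 0 0.035" --pt "-0.015 0.14 -0.0065 0 0 0 0.035" --pt "-0.015 0.14 -0.0065 0 0 0 0.035"

```text
clock: 11.6
tcp_pos: [0.6098, 0.2842, 0.0136]
eef_rot: [-180.0, -0.0, 90.0]
ft_force: [0.0, -0.2, -1.0]
opening: 0.0407
grasp_force: 70.1
```

Request:
send_rows --pt "0 0 0.002 0 0 0 0.035" --pt "0 0 0.002 0 0 0 0.035" --pt "0 0 0.002 0 0 0 0.075" --pt "0 0 0.002 0 0 0 0.075" --pt "0 0 0.002 0 0 0 0.075" --pt "0 0 -0.05 0 0 0 0.085" --pt "0 0 -0.1 0 0 0 0.085" --pt "0 0 -0.138 0 0 0 0.085" --pt "0 0 -0.138 0 0 0 0.085" --pt "0 0 -0.138 0 0 0 0.085"

```text
clock: 12.85
tcp_pos: [0.6097, 0.2839, 0.1507]
eef_rot: [-180.0, 0.0, 90.0]
ft_force: [0.3, -0.7, -1.3]
opening: 0.085
grasp_force: 0.0
```

```bash
python3 - <<'E'
from h import *
im=wrist()
seg(im,'cork',CORK,.005,3000,14000,(.53,.7,.2,.38),2000)
W=(.54,.68,.214,.354)
cv2.imwrite("pics/w6.png",np.hstack([cv2.resize(rect(im,z,*W,3000),(400,400)) for z in(.005,.024)]))
go(.454,-.1,.15,90-28)
E
```

```text
cork xy 0.6099 0.2835 size 131.4 80.7 yaw -7.1 ctr (192.984619140625, 180.12307739257812)
row [-0.3838, -0.1556, 0.0007] [-0.0011, 0.0011, 0.4888] at [0.6096 0.2838 0.1502] [-1.7992e+02  5.0000e-02  9.0000e+01] F [-0.   0.1 -0.3] op 0.0849 0.0 t 12.9
```

View pics/w6.png

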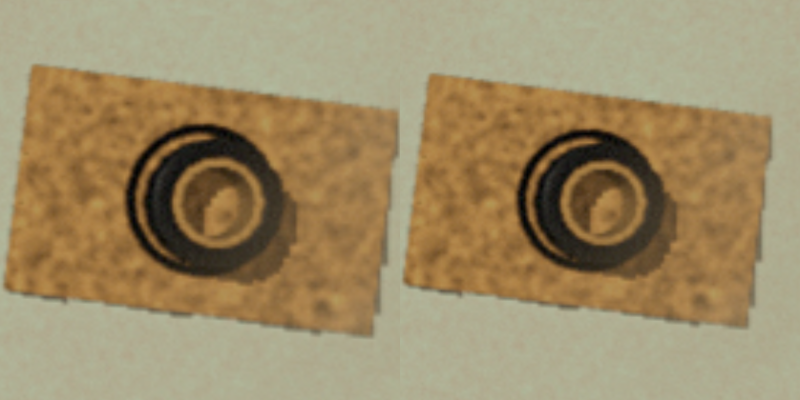

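The narrow roll is centred in its ring: core (604,202) → (0.609, 0.2824), tile (0.6095, 0.2837). On to the battery.

Request:
send_rows --pt "-0.384 -0.1555 0.001 0 0 0.489 0.085" --pt "-0.384 -0.1555 0.001 0 0 0.489 0.085" --pt "-0.384 -0.1555 0.001 0 0 0.489 0.085" --pt "-0.384 -0.1555 0.001 0 0 0.489 0.085" --pt "-0.384 -0.1555 0.001 0 0 0.489 0.085" --pt "-0.384 -0.1555 0.001 0 0 0.489 0.085" --pt "-0.384 -0.1555 0.001 0 0 0.489 0.085" --pt "-0.384 -0.1555 0.001 0 0 0.489 0.085" --pt "-0.384 -0.1555 0.001 0 0 0.489 0.085" --pt "-0.384 -0.1555 0.001 0 0 0.489 0.085" --pt "-0.384 -0.1555 0.001 0 0 0.489 0.085"

```text
clock: 14.28
tcp_pos: [0.4548, -0.0994, 0.1502]
eef_rot: [-180.0, 0.0, 62.1]
ft_force: [0.2, -0.4, -0.4]
opening: 0.0849
grasp_force: 0.0
```

```bash
python3 - <<'E'
from h import *
im=wrist()
W=(.394,.514,-.16,-.04)
for t in(60,80,100):seg(im,'bat%d'%t,lambda h:(h[...,2]<t),.022,500,9000,W,3000,25)
cv2.imwrite("pics/w7.png",cv2.resize(rect(im,.022,*W,3000),(600,600)))
go(.454,-.1,.15,62)
E
```

```text
bat80 xy 0.4541 -0.094 size 69.7 38.4 yaw -27.3 ctr (162.0605010986328, 179.58303833007812)
bat100 xy 0.4538 -0.0944 size 71.0 38.9 yaw -27.6 ctr (163.18014526367188, 180.47799682617188)
row [-0.0008, -0.0004, 0.0002] [-0.0001, 0.0003, 0.0008] at [ 0.4547 -0.0995  0.1502] [-1.800e+02  2.000e-02  6.205e+01] F [ 0.4 -0.3  0.2] op 0.0849 0.0 t 14.32
```

View pics/w7.png

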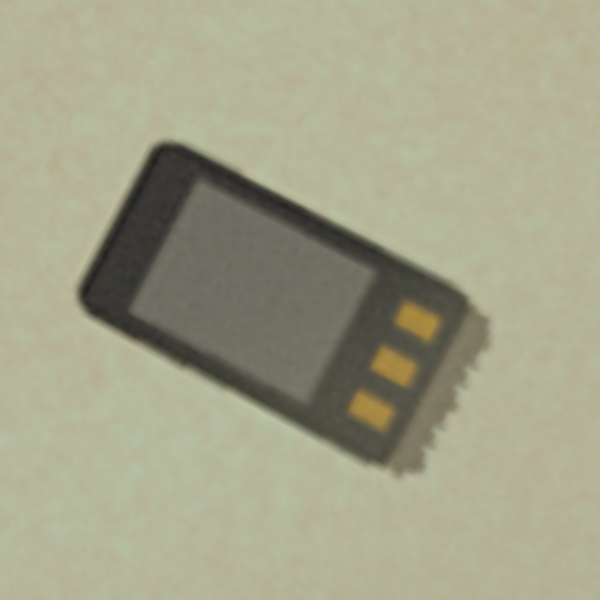

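The battery's right edge midpoint is at (426,382) and its centre at (272,300) → (0.454, −0.0944), yaw −27.6°.

Request:
send_rows --pt "0.0041 -0.003 0.08 0 0 -0.006 0.085" --pt "0.0041 -0.003 0.125 0 0 -0.006 0.075" --pt "0.0041 -0.003 0.144 0 0 -0.006 0.06" --pt "0.0041 -0.003 0.144 0 0 -0.006 0.06" --pt "0.0041 -0.003 0.144 0 0 -0.006 0.06" --pt "0.0041 -0.003 0.144 0 0 -0.006 0.03" --pt "0.0041 -0.003 0.144 0 0 -0.006 0.03" --pt "0.0041 -0.003 0.144 0 0 -0.006 0.03" --pt "0.0041 -0.003 0.144 0 0 -0.006 0.03" --pt "0.0041 -0.003 0.05 0 0 -0.006 0.03" --pt "0.0041 -0.003 0.05 0 0 -0.006 0.03" --pt "0.0041 -0.003 0.05 0 0 -0.006 0.03"

```text
clock: 15.82
tcp_pos: [0.4552, -0.0947, 0.1026]
eef_rot: [179.8, -0.2, 62.4]
ft_force: [-0.4, 0.1, -2.5]
opening: 0.0383
grasp_force: 63.9
```

```bash
python3 -c "
from h import *
go(.464,-.2915,.1,107.1)"
```

```text
row [-0.1703, 0.0991, 0.0025] [0.0047, -0.0012, -0.7808] at [ 0.4552 -0.0947  0.1026] [ 1.7978e+02 -1.6000e-01  6.2370e+01] F [-0.4  0.1 -2.5] op 0.0383 63.9 t 15.82
```

Request:
send_rows --pt "-0.17 0.099 0 0 0 -0.78 0.03" --pt "-0.17 0.099 0 0 0 -0.78 0.03" --pt "-0.17 0.099 0 0 0 -0.78 0.03" --pt "-0.17 0.099 0 0 0 -0.78 0.03" --pt "-0.17 0.099 0 0 0 -0.78 0.03" --pt "-0.17 0.099 0 0 0 -0.78 0.03" --pt "-0.17 0.099 0 0 0 -0.78 0.03" --pt "-0.17 0.099 0 0 0 -0.78 0.03" --pt "-0.17 0.099 0 0 0 -0.78 0.03"

```text
clock: 16.95
tcp_pos: [0.4627, -0.2912, 0.1003]
eef_rot: [180.0, 0.0, 107.0]
ft_force: [-0.1, -0.8, -1.7]
opening: 0.0386
grasp_force: 63.9
```

```bash
python3 - <<'E'
from h import *
im=wrist();W=(.36,.58,-.4,-.2)
r=seg(im,'cork',CORK,.005,2000,14000,W,2000,41);cv2.imwrite("pics/w8.png",np.hstack([r,np.zeros((440,0,3),np.uint8)]))
go(.464,-.2915,.1,107.1)
E
```

```text
cork xy 0.4593 -0.2778 size 80.5 98.0 yaw 17.3 ctr (155.61367797851562, 241.43087768554688)Traceback (most recent call last):
  File "<stdin>", line 3, in <module>
    return _nx.concatenate(arrs, 1, dtype=dtype, casting=casting)
           ~~~~~~~~~~~~~~~^^^^^^^^^^^^^^^^^^^^^^^^^^^^^^^^^^^^^^^
ValueError: all the input array dimensions except for the concatenation axis must match exactly, but along dimension 0, the array at index 0 has size 439 and the array at index 1 has size 440
```

```bash
python3 -c "
from h import *
go(.464,-.2928,.0115,107.2)"
```

```text
row [-0.0018, 0.0008, 0.0888] [0.0, 0.0001, -0.0031] at [ 0.4627 -0.2913  0.1003] [180.     0.   107.02] F [ 0.2 -0.5 -1.7] op 0.0384 63.9 t 17.0
```

Request:
send_rows --pt "-0.0018 0.0008 0.05 0 0 -0.003 0.03" --pt "-0.0018 0.0008 0.08 0 0 -0.003 0.03" --pt "-0.0018 0.0008 0.088 0 0 -0.003 0.03" --pt "-0.0018 0.0008 0.0895 0 0 -0.003 0.03" --pt "-0.0018 0.0008 0.0895 0 0 -0.003 0.03" --pt "-0.0018 0.0008 0.0895 0 0 -0.003 0.07" --pt "-0.0018 0.0008 0.0895 0 0 -0.003 0.07" --pt "-0.0018 0.0008 0.0895 0 0 -0.003 0.07" --pt "-0.0018 0.0008 0.04 0 0 -0.003 0.085" --pt "-0.0018 0.0008 -0.04 0 0 -0.003 0.085" --pt "-0.0018 0.0008 -0.05 0 0 -0.003 0.085" --pt "-0.0018 0.0008 -0.05 0 0 -0.003 0.085"

```text
clock: 18.5
tcp_pos: [0.4649, -0.2935, 0.1525]
eef_rot: [179.8, 0.1, 107.2]
ft_force: [0.2, 0.3, -0.5]
opening: 0.0847
grasp_force: 0.0
```

```bash
python3 - <<'E'
from h import *
im=wrist();W=(.394,.534,-.363,-.223)
seg(im,'cork',CORK,.005,2000,14000,(.36,.58,-.4,-.2),2000,41)
cv2.imwrite("pics/w8.png",np.hstack([cv2.resize(rect(im,z,*W,3000),(400,400)) for z in(.005,.027)]))
go(.621,-.272,.15,129)
E
```

```text
cork xy 0.4641 -0.2933 size 80.9 130.1 yaw 17.4 ctr (186.63525390625, 231.8327178955078)
row [-0.0263, 0.1559, 0.0012] [0.0012, 0.0011, -0.3804] at [ 0.4643 -0.293   0.1509] [1.7992e+02 5.0000e-02 1.0721e+02] F [ 1.3  0.6 -0.9] op 0.0854 0.0 t 18.55
```

View pics/w8.png

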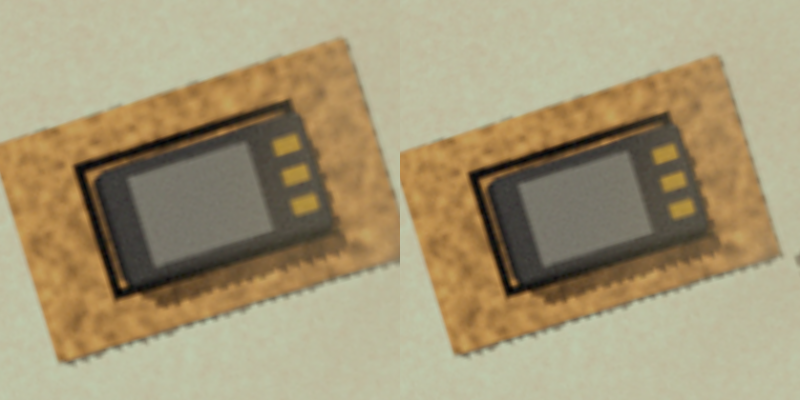

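```bash
cat >> h.py <<'E'
def panel():
    im=wrist();W=(.424,.504,-.333,-.253)
    r=rect(im,.027,*W,3000);h=cv2.cvtColor(r,cv2.COLOR_BGR2HSV).astype(int)
    m=((h[...,2]>88)&(h[...,1]<60)).astype(np.uint8)
    m=cv2.morphologyEx(m,cv2.MORPH_OPEN,np.ones((9,9)))
    k=max(cv2.findContours(m,cv2.RETR_EXTERNAL,cv2.CHAIN_APPROX_NONE)[0],key=cv2.contourArea)
    (u,v),s,a=cv2.minAreaRect(k);p=np.array([.504-v/3000,-.253-u/3000]);t=np.radians(17.4)
    d=p-[.4641,-.2933];ex=np.array([np.cos(t),np.sin(t)]);ey=np.array([-np.sin(t),np.cos(t)])
    print('panel',p.round(4),np.array(s)/3,a,'tile-frame battery offset mm',(1e3*d@ex).round(2),(1e3*d@ey-3.9).round(2))
E
python3 -c "
from h import *
panel();go(.4641,-.2933,.0115,107.3)"
```

```text
panel [ 0.461 -0.288] [31.22211965 41.39258575] 72.89727020263672 tile-frame battery offset mm -1.37 2.07
row [-0.0006, 0.0001, 0.1385] [-0.0, -0.0002, -0.0017] at [ 0.4638 -0.2927  0.15  ] [-1.8000e+02 -1.0000e-02  1.0721e+02] F [-0.1 -0.2 -1.1] op 0.0852 0.0 t 18.6
```

Request:
send_rows --pt "0 0.0 0.06 0 0 -0.002 0.085" --pt "0 0.0 0.11 0 0 -0.002 0.075" --pt "0 0.0 0.138 0 0 -0.002 0.065" --pt "0 0 0.138 0 0 -0.002 0.065" --pt "0 0 0.138 0 0 -0.002 0.03" --pt "0 0 0.138 0 0 -0.002 0.03" --pt "0 0 0.138 0 0 -0.002 0.03" --pt "-0.002 0.001 0.135 0 0 -0.002 0.03" --pt "-0.002 0.001 0.135 0 0 -0.002 0.03" --pt "-0.002 0.001 0.135 0 0 -0.002 0.03" --pt "-0.002 0.001 0.1385 0 0 -0.002 0.03" --pt "-0.002 0.001 0.1385 0 0 -0.002 0.03"

```text
clock: 20.1
tcp_pos: [0.4656, -0.2947, 0.0135]
eef_rot: [179.9, -0.0, 107.3]
ft_force: [-13.6, 9.9, 47.3]
opening: 0.0383
grasp_force: 66.0
```

Request:
send_rows --pt "0 0 0.0 0 0 0 0.03" --pt "0 0 0.0 0 0 0 0.07" --pt "0 0 0.0 0 0 0 0.07" --pt "0 0 0.0 0 0 0 0.07" --pt "0 0 -0.06 0 0 0 0.085" --pt "0 0 -0.11 0 0 0 0.085" --pt "0 0 -0.138 0 0 0 0.085" --pt "0 0 -0.138 0 0 0 0.085" --pt "0 0 -0.138 0 0 0 0.085" --pt "0 0 -0.138 0 0 0 0.085"

```text
clock: 21.35
tcp_pos: [0.465, -0.2944, 0.1488]
eef_rot: [-179.9, -0.1, 107.3]
ft_force: [-0.5, 0.9, 0.5]
opening: 0.0847
grasp_force: 0.0
```

```bash
python3 -c "
from h import *
panel();go(.621,-.272,.15,129)"
```

```text
panel [ 0.4628 -0.2892] [31.17076619 41.2781016 ] 72.718505859375 tile-frame battery offset mm -0.04 0.36
row [-0.0249, 0.1556, -0.0013] [-0.0011, -0.001, -0.3788] at [ 0.465  -0.2945  0.1489] [-1.7993e+02 -4.0000e-02  1.0730e+02] F [-0.3 -0.5  0.4] op 0.085 0.0 t 21.4
```

The battery is now within 0.5 mm. On to the spanner.

Request:
send_rows --pt "-0.025 0.1555 0 0 0 -0.38 0.085" --pt "-0.025 0.1555 0 0 0 -0.38 0.085" --pt "-0.025 0.1555 0 0 0 -0.38 0.085" --pt "-0.025 0.1555 0 0 0 -0.38 0.085" --pt "-0.025 0.1555 0 0 0 -0.38 0.085" --pt "-0.025 0.1555 0 0 0 -0.38 0.085" --pt "-0.025 0.1555 0 0 0 -0.38 0.085" --pt "-0.025 0.1555 0 0 0 -0.38 0.085"

```text
clock: 22.4
tcp_pos: [0.6211, -0.2724, 0.1501]
eef_rot: [180.0, 0.0, 129.1]
ft_force: [0.8, -0.1, -0.3]
opening: 0.0851
grasp_force: 0.0
```

```bash
python3 - <<'E'
from h import *
im=wrist();W=(.551,.691,-.342,-.202)
r=rect(im,.008,*W,3000);h=cv2.cvtColor(r,cv2.COLOR_BGR2HSV).astype(int)
print(np.percentile(h[...,1],[5,50,95]),np.percentile(h[...,2],[2,50,95]))
for t in(30,38): 
  for z in(.004,.008):seg(im,f's{t} {z}',lambda h:(h[...,1]<t),z,400,5000,W,3000,15)
cv2.imwrite("pics/w9.png",cv2.resize(r,(420,420)))
go(.621,-.272,.15,129)
E
```

```text
[34. 40. 46.] [131. 185. 189.]
row [0.0004, 0.0001, 0.0] [0.0001, 0.0002, 0.0012] at [ 0.6212 -0.2724  0.15  ] [1.8000e+02 1.0000e-02 1.2907e+02] F [-0.8  0.2 -0.5] op 0.0849 0.0 t 22.45
```

View pics/w9.png

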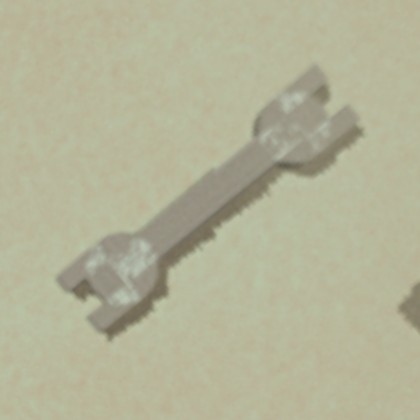

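The spanner's ends are at (337,94) and (80,308), so its centre is (209,201) → (0.624, −0.2716), yaw 39.9°; the measured length of 111.5 mm checks.

Request:
send_rows --pt "-0.001 0.0025 0.08 0 0 -0.014 0.06" --pt "-0.001 0.0025 0.125 0 0 -0.014 0.04" --pt "-0.001 0.0025 0.143 0 0 -0.014 0.035" --pt "-0.001 0.0025 0.148 0 0 -0.014 0.035" --pt "-0.001 0.0025 0.148 0 0 -0.014 0.035" --pt "-0.001 0.0025 0.148 0 0 -0.014 0.02" --pt "-0.001 0.0025 0.148 0 0 -0.014 0.005" --pt "-0.001 0.0025 0.148 0 0 -0.014 0.005" --pt "-0.001 0.0025 0.148 0 0 -0.014 0.005" --pt "-0.001 0.0025 0.148 0 0 -0.014 0.005"

```text
clock: 23.7
tcp_pos: [0.6248, -0.2718, 0.0037]
eef_rot: [179.9, 0.1, 129.9]
ft_force: [-2.8, 1.1, 11.5]
opening: 0.0094
grasp_force: 58.8
```

```bash
python3 -c "
from h import *
go(.603,-.0792,.06,99.8)"
```

```text
row [0.1616, 0.1069, -0.0565] [0.0017, 0.0015, 0.525] at [ 0.6248 -0.2718  0.0037] [1.7993e+02 1.1000e-01 1.2988e+02] F [-2.8  1.1 11.5] op 0.0094 58.8 t 23.7
```

Request:
send_rows --pt "0 0 -0.06 0 0 0 0.005" --pt "0 0 -0.098 0 0 0 0.005" --pt "0.162 0.107 -0.098 0 0 0.525 0.005" --pt "0.162 0.107 -0.098 0 0 0.525 0.005" --pt "0.162 0.107 -0.098 0 0 0.525 0.005" --pt "0.162 0.107 -0.098 0 0 0.525 0.005" --pt "0.162 0.107 -0.098 0 0 0.525 0.005" --pt "0.162 0.107 -0.098 0 0 0.525 0.005" --pt "0.162 0.107 -0.098 0 0 0.525 0.005" --pt "0.162 0.107 -0.098 0 0 0.525 0.005"

```text
clock: 24.95
tcp_pos: [0.6021, -0.0795, 0.0998]
eef_rot: [-180.0, 0.0, 99.7]
ft_force: [0.1, -0.1, -0.2]
opening: 0.0094
grasp_force: 59.1
```

```bash
python3 - <<'E'
from h import *
im=wrist();W=(.51,.7,-.17,.02)
r=seg(im,'cork',CORK,.005,1000,14000,W,2000,61);cv2.imwrite("pics/w10.png",r)
go(.603,-.0792,.1,99.8)
E
```

```text
cork xy 0.5878 -0.091 size 115.1 147.8 yaw 9.8 ctr (221.91757202148438, 224.44760131835938)
row [-0.0001, 0.0009, -0.0002] [-0.0001, 0.0002, -0.0009] at [ 0.6021 -0.0793  0.0998] [-1.800e+02  1.000e-02  9.975e+01] F [ 0.8  0.4 -0.1] op 0.0095 59.1 t 25.0
```

Request:
send_rows --pt "-0.0003 0.0011 0.05 0 0 -0.004 0.005" --pt "-0.0003 0.0011 0.08 0 0 -0.004 0.005" --pt "-0.0003 0.0011 0.089 0 0 -0.004 0.005" --pt "-0.0003 0.0011 0.0918 0 0 -0.004 0.005" --pt "-0.0003 0.0011 0.0918 0 0 -0.004 0.005" --pt "-0.0003 0.0011 0.0918 0 0 -0.004 0.005"

```text
clock: 25.75
tcp_pos: [0.604, -0.0787, 0.0091]
eef_rot: [179.9, 0.0, 100.0]
ft_force: [0.2, 0.2, -0.2]
opening: 0.0093
grasp_force: 59.1
```

Request:
send_rows --pt "0 0 0.001 0 0 0 0.005" --pt "0 0 0.001 0 0 0 0.005" --pt "0 0 0.001 0 0 0 0.04" --pt "0 0 0.001 0 0 0 0.05" --pt "0 0 0.001 0 0 0 0.05" --pt "0 0 -0.06 0 0 0 0.085" --pt "0 0 -0.11 0 0 0 0.085" --pt "0 0 -0.142 0 0 0 0.085" --pt "0 0 -0.142 0 0 0 0.085" --pt "0 0 -0.142 0 0 0 0.085"

```text
clock: 27.0
tcp_pos: [0.6029, -0.0785, 0.1494]
eef_rot: [-180.0, -0.0, 100.0]
ft_force: [1.1, 0.0, -0.6]
opening: 0.0851
grasp_force: 0.0
```

```bash
python3 - <<'E'
from h import *
im=wrist()
seg(im,'cork',CORK,.005,1000,14000,(.52,.7,-.17,.02),2000,41)
W=(.533,.673,-.15,-.01)
cv2.imwrite("pics/w10.png",cv2.resize(rect(im,.013,*W,4000),(560,560)))
go(.6032,-.0794,.15,100)
E
```

```text
cork xy 0.6033 -0.0796 size 80.9 130.7 yaw 10.0 ctr (199.1697998046875, 193.41757202148438)
row [-0.001, 0.0003, -0.0009] [-0.0014, -0.0003, 0.0006] at [ 0.6028 -0.0785  0.1491] [-1.7992e+02 -1.0000e-02  1.0003e+02] F [0.3 0.5 0.1] op 0.0847 0.0 t 27.05
```

View pics/w10.png

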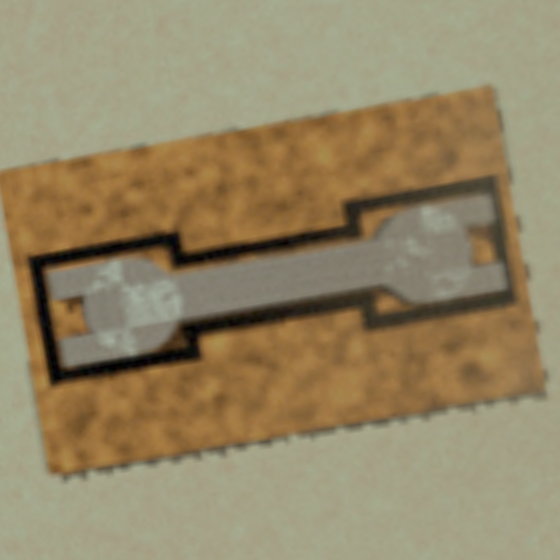

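The spanner lies inside its outline, with its ends at (55,320) and (500,243). Its centre is (0.6025, −0.0795), about 1 mm from the tile centre. Handing in.

```bash
python3 -c "
from h import *
print(robot.job_done())"
```

```text
the job is handed in; nothing more can be done
None
```

All four things lie flat on their own tiles, each within about 1.5 mm of its outline's centre and the battery pack and spanner along theirs; the mug and jar were left alone, and I handed the job in at about 27 s.

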